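# Stamp a spoon blank in the hand press

## Robot

A 6-joint arm with a two-finger parallel gripper is mounted at the origin on the work surface. World frame = base frame: x ahead of the robot, y to its left, z up, the work surface at z = 0. Lengths are in m, angles in degrees, forces in N, time in s.
With the tool pointing down it reaches from about 0.325 to 0.9 m from the base axis. Payload 6.1 kg.
Tool frame: the origin (TCP) lies on the centre line of the jaws, within the pads' length; the fingertips stand 11 mm ahead of it and the grasp point (between the pads) lies 8 mm behind it; z points along the fingers, y is the direction in which the jaws open and shut (so a half turn about z gives the same grasp; the last joint's range is limited). The gripper opens to 87 mm and grips with 3 to 60 N. Pads are 19 mm wide; open, the fingers measure 117 mm over their backs; the gripper's body (75 mm by 190 mm) begins 51 mm behind the grasp point.
Start: joints at [68.405, 12.628, 87.462, -0, 79.91, -7.225], TCP at [0.155, 0.605, 0.234] pointing down, gripper open.
Joint ranges: [-170.65, 170.65], [-52.31, 119.04], [5.05, 147.46], [-71.25, 251.25], [11.57, 151.72], [-153.62, 153.62]. Speed limits (degrees/s): [147.25, 147.25, 172.46, 180, 180, 180].

## Interface

Orientations are given as a 3x3 rotation matrix whose columns are the frame's x, y, z axes.
In Python, from bench import manip gives the robot as it stands. The module is installed in compiled form; this text tells all that it offers.
- The arm moves only by the shell command python3 -m handwheel 'ROWS'. ROWS is JSON, a list of rows, each a list of 3 entries, a list of its own where there are three numbers: the turn, a rotation vector about the tool's x, y, z in degrees, then the shift along the tool's x, y, z in m, then the opening, from 0 (shut) to 1 (fully open). In form: [[[wx, wy, wz], [dx, dy, dz], fingers], ...]. A call has exactly 10 rows; each row shifts and turns the pose as measured when the row begins, along the tool's axes as they then stand; what a row does not reach is not made up. A row lasts 1/8 s, in which the tool goes at most 62.5 mm and 10.7 degrees, less where a joint would pass 70% of its speed; a pose out of reach is approached as far as the arm can. A call with a gripper value outside its range is refused whole. The fingers move at their own pace and stop on an object; the grip force is fixed at half the most. Time passes only in rows, so rows that do not move let the fingers close, or fill a call up. It gives the time, the measured TCP pose, the force and the opening at its end, in the units of the state.
- manip.sense(): the state, without advancing time (a new reading comes with each control period).
- manip.grab_frame(name): name is "side" or "top"; returns (picture, depth): 384x512x3 uint8, red, green, blue; 384x512 float32, m along the optical axis (not along the pixel's ray), 0 where there is no reading.
- manip.camera_model(name): a dict with "fov_y" (degrees; the focal length in pixels is half the picture's height over the tangent of half this angle, whatever the lens; pixels are square), "cx", "cy" (the principal point, pixels), "extrinsics" (4x4, takes a point from camera to world coordinates). Camera axes: x right, y down, z forward; pixel columns grow to the right and rows downward; lengths in m; the calibration is good to about 2 mm. A picture is of the moment at which its call begins. camera_model takes no time and is no camera call.
- manip.close_job(): hands the job in, once; it reports no verdict.
The state is a dict: "time_s": time; "qpos": joint angles; "joint_vel": joint speeds; "tau": joint torques, N m; "eef_pos": TCP position; "tcp_rot": TCP orientation; "contact_force": force on the tool from outside, world axes, zero at the start; "torque": the same for the moment, N m; "opening": opening from 0.0 (shut) to 1.0 (fully open).
Only numpy, scipy, OpenCV 4.12 (cv2) and the standard library are available. Lean on these libraries where they do the work, as an engineer would, in place of code of your own. Each camera call takes 0.05 s, during which the arm holds its last target.

## Task

Take the brass spoon blank from its wooden rack and feed it, broad round end first, under the stamp of the hand press, so that it lies flat between the guides, points straight in, and its round end is up against the back stop. Let go of it, push the press's lever all the way down to its stop so that the stamp presses on the blank, hold it there for a moment, and let it come back up. Leave the blank lying in the press and do not disturb the other things on the bench.

Things in the scene. Friction and masses are not known exactly. Their poses are not given: they have to be found in the camera images.
- blank: flat brass spoon blank, 8 mm thick, 0.35 kg, 182 mm long. Broad end 44 mm wide with straight sides and a round front, stem 24 mm wide. Origin: underside, centre of the round front (radius 22 mm); +x to the round tip, z up; sides straight from x = 0 to -30 mm, stem from -30 to -160 mm; balances at x = -59 mm. To feed the press hold it by the stem 95 mm or more behind the origin: the head fills the room above the broad end.
- rack: fixed light wood block, 125 mm deep, 102 wide, 45 high, with a roofed slot 34 mm wide, 18 high at table level. Origin: on the table, mid mouth; +x points out of the mouth, block at x = -125 to 0 mm. At the start the blank lies flat on the table, stem in the slot, its x along the rack's, only its front 70 mm outside. Draw it straight out (+x) at least 115 mm, put it down, and take it by the stem.
- seat (a point): point on top of the press's steel bed below the stamp axis, 30 mm above the table; +x is the way the blank is fed (away from the robot), z up. Home: blank's origin here, its +x along this +x. Bed x = -78 to +40 mm, 80 wide; it carries the blank without tipping. Guides 9 mm high, 55 mm apart, x = -30 to +20 mm, flared out to x = -54 mm. Back stop 9 mm high, face at x = +23.5 mm.
- press: grey bench hand press, fixed; origin on the table under seat, same axes. Column on the -y side: x = -40 to +40, y = -125 to -60, up to z = 200 mm. Head over the bed: x = -30 to +30, y = -125 to +40, z = 90 to 195 mm (stamp guide under it from z = 74 mm). Base plate 15 mm thick, x = -80 to +110, y = -130 to +80 mm. Open to the front (-x), back and +y side; lever on the +y side.
- stamp: steel stamp, 28 mm across, of the press; origin at the centre of its lower face, 32 mm above the bed when the lever is up (24 mm above the top of a blank lying there). It follows the lever, 25.7 mm down per rad, and its sprung tip gives 3 mm on the blank when the lever is at its stop.
- lever (a joint): angle of the press's lever, rad: 0 up (rest), 1.05 down at its stop. A spring drives it back up; pushing down at the grip takes about 5 N at first, 14 N at the stop. It may be followed back up or simply released.
- lever_grip (a point): centre of the lever's grip, a black round bar 24 mm in diameter and 100 mm long, level, along the press's x, 140 mm from the hinge. Lever up: 115 mm in +y and 80 mm above lever_hinge; at the stop: 127 mm in +y and 60 mm below it. It can be pushed down from above.
- lever_hinge (a point): the lever's hinge at the +y end of the press's head, fixed; axes are the press's. With the lever at angle q the grip is at y = 140 mm cos(0.61 - q), z = 140 mm sin(0.61 - q) from here.
- mallet: bystander, leave alone: wooden mallet lying on its side, head a cylinder 64 mm in diameter and 100 mm long, handle 160 mm; origin under the head
- calipers: bystander, leave alone: flat steel vernier calipers, 190 mm long, 10 mm high, lying flat; origin at mid-beam
- punch_pot: bystander, leave alone: round steel pot 84 mm across and 75 mm high holding ball-headed punches up to 160 mm high; origin at centre of its underside
- file: bystander, leave alone: hand tool with a yellow handle, 170 mm long, lying flat, about 30 mm high
- oil_jar: bystander, leave alone: small closed jar 60 mm across, 70 mm high; origin at centre of its underside
Mind the look-alikes: they are no part of the job. Of the things that look like the blank, the smaller one is meant.

How it is judged (in metres and radians):
On the way, in this order (a step that is already met when the one before it is completed fails the run):
1. the blank lies flat in the press, broad end between the guides and against the back stop, let go (x of blank in the frame of seat between -0.008 and 0.006 m and y of blank in the frame of seat between -0.009 and 0.009 m and z of blank in the frame of seat between -0.003 and 0.004 m and angle between blank's own z axis and vertical below 0.08 rad and angle between the x axis of blank and the x axis of seat, either way round below 0.2 rad and contact force between the fingers and blank below 0.1 N), for 0.2 s.
2. the lever is down at its stop and the stamp presses on the blank (value of joint lever above 0.98 rad and contact force between stamp and blank above 2 N and x of blank in the frame of seat between -0.008 and 0.006 m and y of blank in the frame of seat between -0.009 and 0.009 m and z of blank in the frame of seat between -0.003 and 0.004 m and angle between blank's own z axis and vertical below 0.08 rad and angle between the x axis of blank and the x axis of seat, either way round below 0.2 rad), for 0.2 s.
At the end, for the whole second after the job is handed in: Blank let go, at rest, flat on the bed: origin -8 to +6 mm along and within 9 mm across of the seat, straight within 0.2 rad, level within 0.08 rad; lever back up (below 0.06 rad) after at least 0.2 s at its stop (above 0.98 rad) with the stamp pressing on the blank (over 2 N) (all of step 1 and value of joint lever below 0.06 rad and linear speed of blank below 0.02 m/s); the robot touches nothing.
It fails at once if a bystander is moved by more than 30 mm (distance of any of mallet, calipers, punch_pot, file, oil_jar from where it was at the start of the episode above 0.03 m).
It also fails if it takes over 61 s, if anything falls off the work surface, if the arm or the gripper's body presses on something with over 40 N, if the wrist force passes 120 N, or if a joint passes its speed limit or range.

## Working session

There is one attempt and no reset: what is moved stays moved. The work goes in short steps, Python scripts to look and compute and a shell command to move; the robot and the scene stay as the last step left them, time stands still between calls to the robot, and variables do not carry over. Pictures are saved under pics/ and viewed, and the job is handed in when it is done.

```bash
mkdir -p pics; cat > h.py <<'E'
import numpy as np, cv2
from bench import manip
def K(n):
    m=manip.camera_model(n); f=192/np.tan(np.radians(m["fov_y"])/2); return f,m["cx"],m["cy"],np.array(m["extrinsics"])
def grab(n,tag):
    p,d=manip.grab_frame(n); np.savez(f"pics/{tag}.npz",p=p,d=d); cv2.imwrite(f"pics/{tag}.png",p[:,:,::-1]); return p,d
def load(tag):
    z=np.load(f"pics/{tag}.npz"); return z["p"],z["d"]
def pt(n,d,u,v):
    f,cx,cy,E=K(n); z=d[v,u]; return (E@[ (u-cx)/f*z,(v-cy)/f*z,z,1])[:3]
def atz(n,u,v,h):
    f,cx,cy,E=K(n); r=E[:3,:3]@[(u-cx)/f,(v-cy)/f,1]; o=E[:3,3]; return o+r*(h-o[2])/r[2]
def cloud(n,d):
    f,cx,cy,E=K(n); v,u=np.mgrid[:384,:512]; P=np.stack([(u-cx)/f*d,(v-cy)/f*d,d],-1)@E[:3,:3].T+E[:3,3]; P[d==0]=np.nan; return P
def crop(tag,u0,v0,w,h,s,out):
    p,_=load(tag); c=p[v0:v0+h,u0:u0+w,::-1]; cv2.imwrite(f"pics/{out}.png",cv2.resize(c,None,fx=s,fy=s,interpolation=cv2.INTER_CUBIC))
def proj(n,P):
    f,cx,cy,E=K(n); q=np.linalg.inv(E)@np.append(P,1); return f*q[0]/q[2]+cx,f*q[1]/q[2]+cy
E
python3 - <<'E'
from h import *
grab("top","t0");grab("side","s0")
for n in("top","side"): print(manip.camera_model(n))
print(manip.sense())
E
```

```text
{'fov_y': 57.45193459508839, 'cx': 259.41901105752066, 'cy': 194.66474070023085, 'extrinsics': array([[-0.0064739 , -0.985711  ,  0.16832086,  0.25197126],
       [-0.99991727,  0.00825202,  0.00986649, -0.00906565],
       [-0.0111145 , -0.16824306, -0.98568288,  1.25642315],
       [ 0.        ,  0.        ,  0.        ,  1.        ]])}
{'fov_y': 45.59885062186787, 'cx': 257.2653083345381, 'cy': 185.59099847875345, 'extrinsics': array([[ 0.8570964 , -0.32973861,  0.39580073, -0.12060894],
       [-0.51499278, -0.56777508,  0.64219459, -0.925175  ],
       [ 0.01296944, -0.75425718, -0.65645098,  1.10356366],
       [ 0.        ,  0.        ,  0.        ,  1.        ]])}
{'time_s': 0.1, 'qpos': array([ 6.84063320e+01,  1.26714560e+01,  8.75187766e+01, -6.69095792e-04,
        7.99106296e+01, -7.22688632e+00]), 'joint_vel': array([-0.05189438, -0.00615906, -0.17995956, -0.10972666, -0.15140742,
       -0.07709956]), 'tau': array([ 1.30061755e-05, -4.95949852e+01, -3.88521588e+01,  7.01468275e-02,
        5.16156759e-02, -8.30812360e-05]), 'eef_pos': array([0.15490751, 0.60494202, 0.23254271]), 'tcp_rot': array([[-9.68727624e-01,  2.48125743e-01, -6.37166342e-04],
       [ 2.48126472e-01,  9.68726257e-01, -1.64105914e-03],
       [ 2.10050748e-04, -1.74783716e-03, -9.99998450e-01]]), 'contact_force': array([-0.32638382,  0.3420936 , -0.32913327]), 'torque': array([-0.01666847,  0.00885886, -0.01138198]), 'opening': 0.9981127995172074}
```

View pics/t0.png

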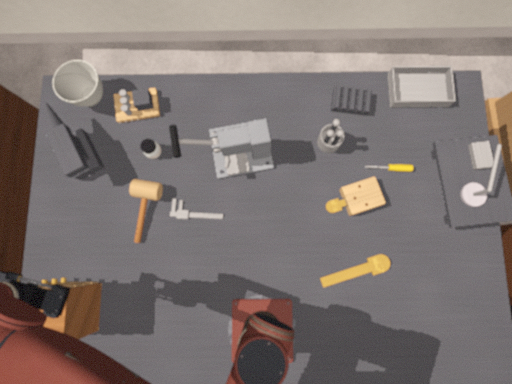

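View pics/s0.png

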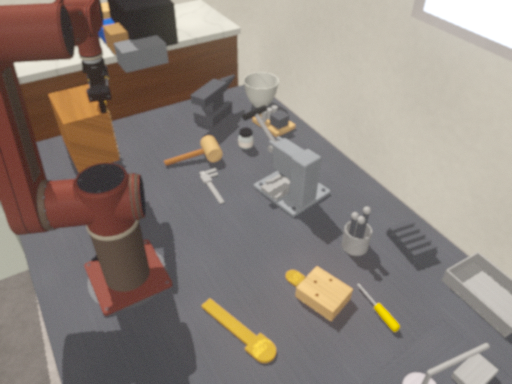

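Seen in the top view: the rack is at (362,196) with a brass round end sticking out at (334,206). There is a bigger brass spoon lying free at (355,270). The press is at (242,148), with its black lever grip at (175,141). The candidates for the blank are the rack spoon (334,206) and the free spoon (355,270). The rack spoon fits, being smaller and with its stem in the rack. I'll confirm that in a crop.

```bash
python3 - <<'E'
from h import *
crop("t0",310,165,90,130,4.5,"c_rack"); crop("t0",160,105,130,85,6,"c_press")
E
```

```text
(no output)
```

View pics/c_rack.png

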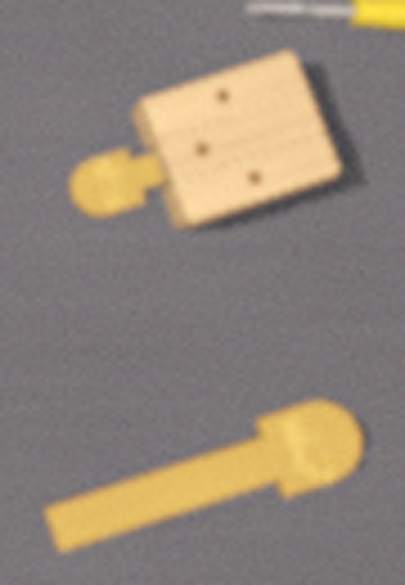

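View pics/c_press.png

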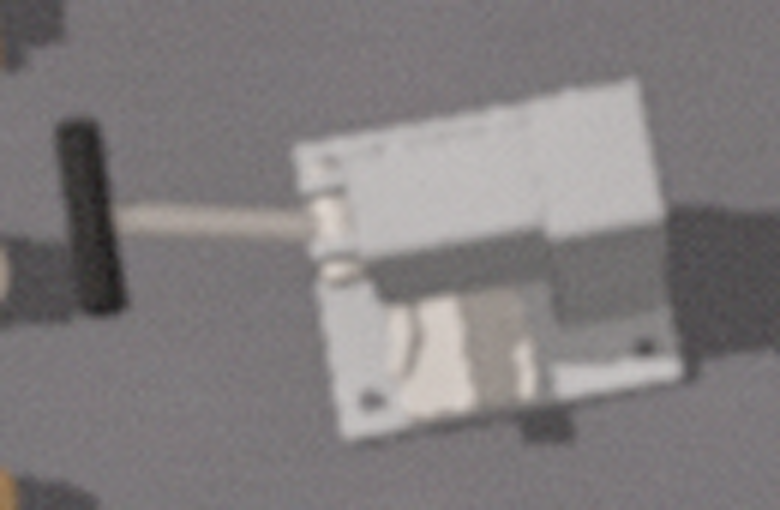

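The crop confirms it: the spoon in the rack (44 mm broad end, stem in the slot) is the smaller one. The free spoon is clearly bigger. Now I'll measure the rack, blank and press by height bands of the point cloud.

```bash
python3 - <<'E'
from h import *
p,d=load("t0"); P=cloud("top",d)
def box(mask,name):
    m=mask.astype(np.uint8); n,l,st,_=cv2.connectedComponentsWithStats(m)
    k=1+np.argmax(st[1:,4]); q=P[l==k][:,:2].astype(np.float32)
    r=cv2.minAreaRect(q*1000); print(name,st[k],r,"medz",np.median(P[l==k][:,2]))
    print(cv2.boxPoints(r).round(1).tolist())
    return l==k
v,u=np.mgrid[:384,:512]
def roi(a,b,c,e): return (u>=a)&(u<b)&(v>=c)&(v<e)
z=P[...,2]
box(roi(335,395,170,220)&(z>.035)&(z<.055),"racktop")
box(roi(200,290,110,190)&(z>.185)&(z<.21),"headtop")
box(roi(200,290,110,190)&(z>.006),"press all")
hsv=cv2.cvtColor(p,cv2.COLOR_RGB2HSV)
br=(hsv[...,1]>130)&(hsv[...,0]>15)&(hsv[...,0]<35)
m=box(roi(320,352,190,218)&br,"blank")
box(roi(310,400,250,295)&br,"decoy")
for n,(a,b) in dict(tip=(334,206)).items(): print(P[b,a])
g=(p.max(-1)<60)&roi(165,185,120,165)
box(g,"grip"); q=P[g]; print(np.nanmedian(q,0))
# table z
print("table",np.median(z[220:240,250:300]))
E
```

```text
racktop [ 341  176   44   39 1036] ((455.4796447753906, -359.51513671875), (101.56520080566406, 125.0586929321289), 17.943485260009766) medz 0.04490555798631879
[[387.8999938964844, -315.70001220703125], [426.3999938964844, -434.6000061035156], [523.0999755859375, -403.3999938964844], [484.5, -284.3999938964844]]
headtop [ 210  118   61   31 1125] ((626.9044799804688, 63.0164680480957), (80.54266357421875, 187.69833374023438), 9.491854667663574) medz 0.19598744679518232
[[571.7000122070312, 148.89999389648438], [602.7000122070312, -36.20000076293945], [682.0999755859375, -22.899999618530273], [651.0999755859375, 162.1999969482422]]
press all [ 200  118   74   61 2972] ((637.8207397460938, 78.8772201538086), (192.39358520507812, 227.9306640625), 9.058188438415527) medz 0.14351028267691202
[[524.9000244140625, 176.3000030517578], [560.7999877929688, -48.79999923706055], [750.7999877929688, -18.5], [714.9000244140625, 206.60000610351562]]
blank [326 199  20  13 175] ((425.6646728515625, -269.7149353027344), (39.29916763305664, 67.48832702636719), 14.276243209838867) medz nan
[[398.29998779296875, -241.89999389648438], [414.8999938964844, -307.29998779296875], [453.0, -297.6000061035156], [436.3999938964844, -232.1999969482422]]
decoy [321 255  69  32 794] ((nan, nan), (0.0, 0.0), 0.0) medz nan
[[nan, nan], [nan, nan], [nan, nan], [nan, nan]]
[ 0.42134688 -0.26334484  0.01039509]
grip [171 126  10  31 155] ((588.9771118164062, 252.6693878173828), (93.6210708618164, 17.383346557617188), 9.499731063842773) medz 0.2550723935784107
[[541.4000244140625, 253.5], [544.2000122070312, 236.39999389648438], [636.5999755859375, 251.8000030517578], [633.7000122070312, 269.0]]
[0.58719078 0.25140982 0.25507239]
table nan
```

```bash
python3 - <<'E'
from h import *
from scipy.optimize import least_squares
ps,ds=load("s0"); pt_,dt=load("t0")
C={n:cloud(n,d).reshape(-1,3) for n,d in(("top",dt),("side",ds))}
def sdf(q,b):
    c=(b[:,0]+b[:,1])/2;h=(b[:,1]-b[:,0])/2
    e=np.abs(q-c)-h; return np.linalg.norm(np.maximum(e,0),axis=1)+np.minimum(e.max(1),0)
press=np.array([[[-80,110],[-130,80],[0,15]],[[-78,40],[-40,40],[15,30]],[[-40,40],[-125,-60],[15,200]],[[-30,30],[-125,40],[90,195]]])/1e3
rack=np.array([[[-125,0],[-51,51],[0,45]]])/1e3
def fit(boxes,x0,rad,zmin,names,z0free=False):
    pts=np.concatenate([C[n] for n in names]); pts=pts[~np.isnan(pts).any(1)]
    def loc(x,pts):
        c,s=np.cos(x[2]),np.sin(x[2]); R=np.array([[c,-s,0],[s,c,0],[0,0,1]]); return (pts-[x[0],x[1],0])@R
    l=loc(x0,pts); lo=boxes[:,:,0].min(0)-.012; hi=boxes[:,:,1].max(0)+.012
    k=((l>lo)&(l<hi)).all(1)&(l[:,2]>zmin); pts=pts[k]
    f=lambda x:np.min([np.abs(sdf(loc(x,pts),b)) for b in boxes],axis=0)
    r=least_squares(f,x0,loss="soft_l1",f_scale=.002,x_scale=[.01,.01,.05],diff_step=1e-4)
    print(names,len(pts),r.x[:2].round(4),np.degrees(r.x[2]).round(2),"med res",np.median(f(r.x)).round(4)); return r.x
for N in(["top"],["side"],["top","side"]):
    fit(press,[.6205,.093,np.radians(9.3)],0,.008,N)
    fit(rack,[.4362,-.3,np.radians(107.9)],0,.008,N)
p,d=load("t0");P=cloud("top",d);print(P[205:208,330:346,2].round(3))
# side view grip
crop("s0",240,90,100,125,5,"c_s")
E
```

```text
['top'] 2951 [0.6199 0.1019] 10.63 med res 0.0014
['top'] 1109 [ 0.4359 -0.3008] 108.01 med res 0.0015
['side'] 3383 [0.6217 0.0954] 10.39 med res 0.0015
['side'] 1718 [ 0.4369 -0.2994] 108.28 med res 0.0013
['top', 'side'] 6334 [0.6214 0.0962] 10.41 med res 0.0015
['top', 'side'] 2827 [ 0.4371 -0.2998] 108.22 med res 0.0014
[[ 0.006  0.011  0.006  0.012  0.006  0.008  0.011  0.012  0.009  0.012
   0.009  0.008  0.003  0.006  0.009  0.009]
 [ 0.009  0.01   0.007  0.011  0.01   0.011  0.009  0.007  0.011  0.004
   0.009  0.01   0.008  0.005  0.004 -0.002]
 [ 0.01   0.007  0.006  0.012  0.006  0.005  0.006  0.007  0.011  0.009
   0.006  0.008 -0.004  0.001 -0.    -0.004]]
```

View pics/c_s.png

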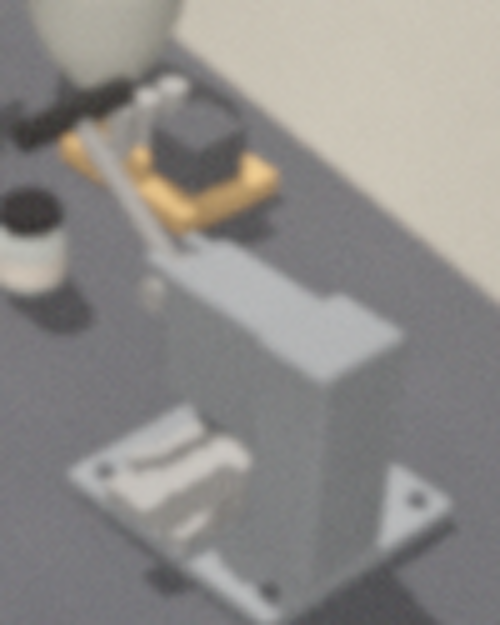

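```bash
cat >> h.py <<'E'
def wire(n,tag,x,y,yaw,boxes,u0,v0,w,h,s,out,col=(0,0,255)):
    p,_=load(tag); im=cv2.resize(p[v0:v0+h,u0:u0+w,::-1],None,fx=s,fy=s,interpolation=cv2.INTER_CUBIC).copy()
    c,sn=np.cos(np.radians(yaw)),np.sin(np.radians(yaw))
    for b in boxes:
        b=np.array(b)/1e3; V=[(i,j,k) for i in(0,1) for j in(0,1) for k in(0,1)]
        for a in V:
            for e in V:
                if a<e and sum(q!=r for q,r in zip(a,e))==1:
                    uv=[]
                    for t in(a,e):
                        l=[b[i][t[i]] for i in range(3)]
                        q=proj(n,[x+c*l[0]-sn*l[1],y+sn*l[0]+c*l[1],l[2]])
                        uv.append((int((q[0]+.5-u0)*s),int((q[1]+.5-v0)*s)))
                    cv2.line(im,*uv,col,1)
    cv2.imwrite(f"pics/{out}.png",im)
E
python3 - <<'E'
from h import *
B=[[[-80,110],[-130,80],[0,15]],[[-78,40],[-40,40],[15,30]],[[-40,40],[-125,-60],[15,200]],[[-30,30],[-125,40],[90,195]]]
wire("top","t0",.6214,.0962,10.4,B,160,105,130,85,5,"w1")
wire("side","s0",.6214,.0962,10.4,B,240,100,100,120,5,"w2")
a=cv2.imread("pics/w1.png");b=cv2.imread("pics/w2.png");
cv2.imwrite("pics/w3.png",cv2.hconcat([cv2.copyMakeBorder(a[:, 190:],0,600-a.shape[0],0,0,0),b])[:, :800]); 
E
```

```text
(no output)
```

View pics/w1.png

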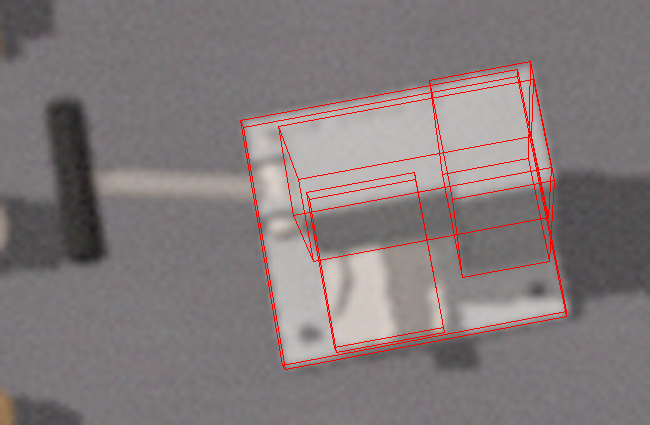

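View pics/w2.png

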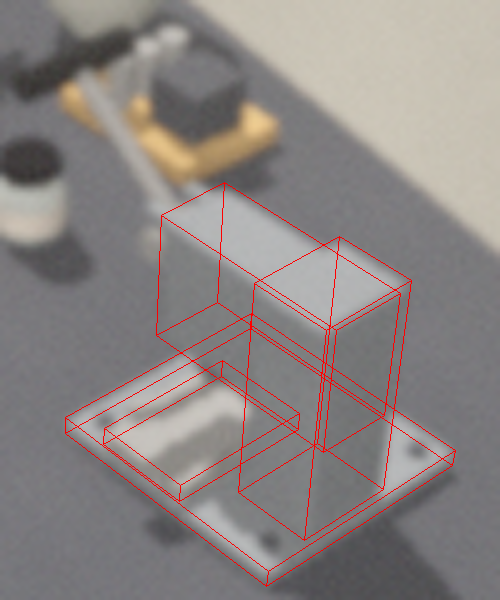

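The fit is good in both views (within about 1 px): seat (0.621, 0.096), yaw 10.4°, and rack mouth (0.437, -0.300), axis 108.1°. I'm moving toward the blank now.

```bash
cat >> h.py <<'E'
def plan(x,y,z,ty,n=10):
    """remaining move to target TCP (world) with tool y at yaw ty, tool down; print the delta in tool axes, and rows if turned evenly over n"""
    s=manip.sense(); R=np.array(s["tcp_rot"]); p=np.array(s["eef_pos"])
    yaw=np.degrees(np.arctan2(R[1,1],R[0,1])); a=np.radians(ty)
    T=np.array([[-np.sin(a),np.cos(a),0],[np.cos(a),np.sin(a),0],[0,0,-1]]);
    from scipy.spatial.transform import Rotation as Q
    rv=Q.from_matrix(R.T@T).as_rotvec(degrees=True); D=np.array([x,y,z])-p
    print("t",round(s["time_s"],2),"pos",p.round(4),"yaw y",round(yaw,2),"open",round(s["opening"],3),"F",s["contact_force"].round(1),"dist",np.linalg.norm(D).round(4))
    print(" turn",rv.round(2)," shift",(R.T@D).round(4))
    if n:
        for k in range(n): 
            Rk=R@Q.from_rotvec(rv*k/n,degrees=True).as_matrix(); print("  ",k,(Rk.T@D/n).round(4))
E
python3 -m handwheel '[[[0,0,0],[-0.035,-0.038,0],1],[[0,0,0],[-0.035,-0.038,0],1],[[0,0,0],[-0.035,-0.038,0],1],[[0,0,0],[-0.035,-0.038,0],1],[[0,0,0],[-0.035,-0.038,0],1],[[0,0,0],[-0.035,-0.038,0],1],[[0,0,0],[-0.035,-0.038,0],1],[[0,0,0],[-0.035,-0.038,0],1],[[0,0,0],[-0.035,-0.038,0],1],[[0,0,0],[-0.035,-0.038,0],1]]'
python3 -c "
from h import *
plan(.4268,-.2685,.15,18.1,9)"
```

```text
time_s: 1.35
eef_pos: [0.4037, 0.1377, 0.2294]
tcp_rot: [[-0.971, 0.241, -0.003], [0.241, 0.971, -0.006], [0.001, -0.006, -1.0]]
contact_force: [0.4, 0.6, 0.3]
opening: 1.002
t 1.35 pos [0.4037 0.1377 0.2294] yaw y 76.06 open 1.002 F [0.4 0.6 0.3] dist 0.4145
 turn [-0.35  0.11 57.96]  shift [-0.1204 -0.3882  0.0816]
   0 [-0.0134 -0.0431  0.0091]
   1 [-0.0181 -0.0414  0.009 ]
   2 [-0.0227 -0.0391  0.009 ]
   3 [-0.0269 -0.0363  0.009 ]
   4 [-0.0308 -0.0331  0.0089]
   5 [-0.0343 -0.0294  0.0089]
   6 [-0.0374 -0.0254  0.0089]
   7 [-0.04   -0.021   0.0089]
   8 [-0.0421 -0.0164  0.0088]
```

```bash
python3 -m handwheel '[[[0,0,6.5],[-0.0134,-0.0431,0.009],1],[[0,0,6.5],[-0.018,-0.0414,0.009],1],[[0,0,6.5],[-0.0227,-0.039,0.009],1],[[0,0,6.5],[-0.027,-0.0363,0.009],1],[[0,0,6.5],[-0.031,-0.033,0.009],1],[[0,0,6.5],[-0.0343,-0.0294,0.009],1],[[0,0,6.5],[-0.0374,-0.0254,0.009],1],[[0,0,6.5],[-0.04,-0.021,0.009],1],[[0,0,6],[-0.042,-0.0164,0.009],1],[[0,0,0],[0,0,0],1]]'
python3 -c "
from h import *
plan(.4268,-.2685,.0135,18.1,0)
grab('top','t1')
crop('t1',290,160,120,120,5,'c_t1')"
```

```text
time_s: 2.6
eef_pos: [0.4169, -0.2848, 0.1459]
tcp_rot: [[-0.272, 0.962, -0.003], [0.962, 0.272, -0.004], [-0.003, -0.003, -1.0]]
contact_force: [-0.1, 1.3, 0.9]
opening: 0.997
t 2.6 pos [ 0.4169 -0.2848  0.1459] yaw y 15.8 open 0.997 F [-0.1  1.3  0.9] dist 0.1338
 turn [-0.2   0.15 -2.3 ]  shift [0.0133 0.0144 0.1323]
```

View pics/c_t1.png

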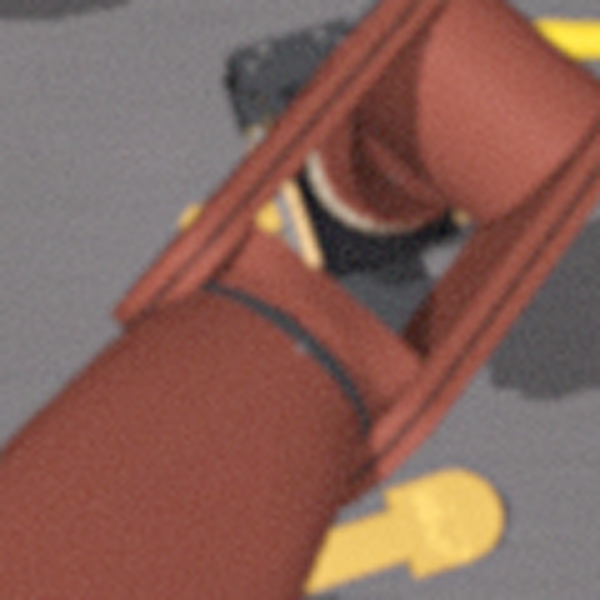

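The arm hides most of the blank in the top view, with only its edge visible near (336,203). I'm aligning and descending from the measured pose.

```bash
python3 -m handwheel '[[[0,0,-2.3],[0.0133,0.0144,0],1],[[0,0,0],[0,0,0.016],1],[[0,0,0],[0,0,0.016],1],[[0,0,0],[0,0,0.016],1],[[0,0,0],[0,0,0.016],1],[[0,0,0],[0,0,0.016],1],[[0,0,0],[0,0,0.012],1],[[0,0,0],[0,0,0.008],1],[[0,0,0],[0,0,0],1],[[0,0,0],[0,0,0],1]]'
python3 -c "
from h import *
plan(.4268,-.2685,.0135,18.1,0)
grab('side','s1')
crop('s1',260,230,120,100,6,'c_s1')"
```

```text
time_s: 3.9
eef_pos: [0.4272, -0.2613, 0.038]
tcp_rot: [[-0.321, 0.947, -0.004], [0.947, 0.321, -0.001], [0.001, -0.004, -1.0]]
contact_force: [1.1, 0.7, -0.3]
opening: 0.997
t 3.9 pos [ 0.4272 -0.2613  0.038 ] yaw y 18.72 open 0.997 F [ 1.1  0.7 -0.3] dist 0.0256
 turn [-0.24 -0.04  0.62]  shift [-0.0067 -0.0026  0.0245]
```

View pics/c_s1.png

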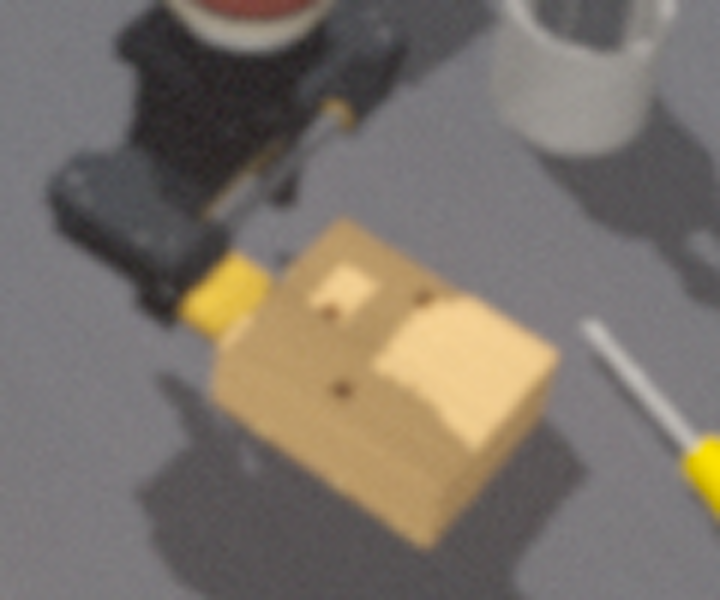

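The side view shows the fingers straddling the broad end (crop around (300,280)), clear of the rack. Next I descend the rest of the way and close.

```bash
python3 -m handwheel '[[[0,0,0.6],[-0.0067,-0.0026,0],1],[[0,0,0],[0,0,0.012],1],[[0,0,0],[0,0,0.009],1],[[0,0,0],[0,0,0.002],1],[[0,0,0],[0,0,0],0],[[0,0,0],[0,0,0],0],[[0,0,0],[0,0,0],0],[[0,0,0],[0,0,0],0],[[0,0,0],[0,0,0],0],[[0,0,0],[0,0,0],0]]'
python3 -c "
from h import *
plan(.4268,-.2685,.0135,18.1,0)"
```

```text
time_s: 5.2
eef_pos: [0.4276, -0.2697, 0.0147]
tcp_rot: [[-0.31, 0.951, -0.002], [0.951, 0.31, -0.002], [-0.002, -0.003, -1.0]]
contact_force: [0.2, -0.8, -1.4]
opening: 0.499
t 5.2 pos [ 0.4276 -0.2697  0.0147] yaw y 18.08 open 0.499 F [ 0.2 -0.8 -1.4] dist 0.0019
 turn [-0.16  0.09 -0.02]  shift [ 0.0014 -0.0004  0.0012]
```

Gripped: the opening is 43.4 mm, matching the 44 mm broad end. Tool +x is the rack's +x, so I draw it straight out.

```bash
python3 -m handwheel '[[[0,0,0],[0.008,0,0],0],[[0,0,0],[0.015,0,0],0],[[0,0,0],[0.015,0,0],0],[[0,0,0],[0.016,0,0],0],[[0,0,0],[0.016,0,0],0],[[0,0,0],[0.016,0,0],0],[[0,0,0],[0.016,0,0],0],[[0,0,0],[0.016,0,0],0],[[0,0,0],[0.012,0,0],0],[[0,0,0],[0,0,0],0]]'
python3 -c "
from h import *
plan(.4276-.31*.14,-.2697+.951*.14,.0147,18.1,0)
grab('top','t2')
crop('t2',280,150,120,120,5,'c_t2')"
```

```text
time_s: 6.45
eef_pos: [0.3842, -0.1369, 0.0147]
tcp_rot: [[-0.312, 0.95, -0.001], [0.95, 0.312, -0.003], [-0.003, -0.002, -1.0]]
contact_force: [-0.2, 0.8, -0.0]
opening: 0.499
t 6.45 pos [ 0.3842 -0.1369  0.0147] yaw y 18.16 open 0.499 F [-0.2  0.8 -0. ] dist 0.0003
 turn [-0.13  0.15  0.06]  shift [ 0.0003  0.0001 -0.    ]
```

View pics/c_t2.png

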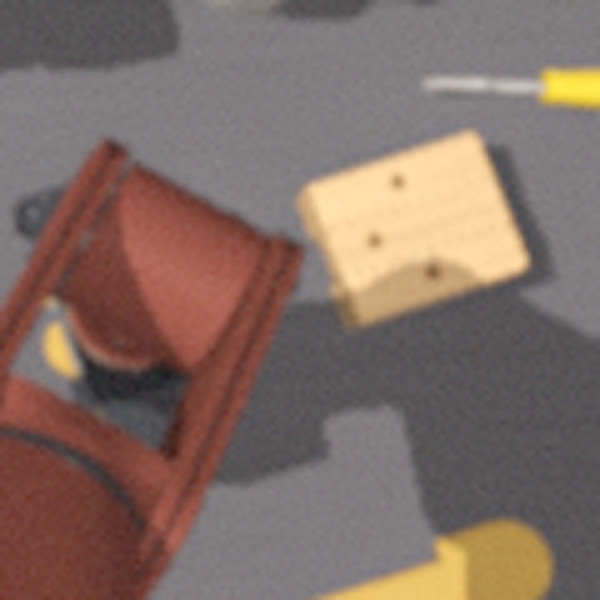

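```bash
python3 -m handwheel '[[[0,0,0],[0,0,0],1],[[0,0,0],[0,0,0],1],[[0,0,0],[0,0,0],1],[[0,0,0],[0,0,0],1],[[0,0,0],[-0.02,0,0],1],[[0,0,0],[-0.025,0,0],1],[[0,0,0],[-0.025,0,0],1],[[0,0,0],[-0.017,0,0],1],[[0,0,0],[0,0,0],1],[[0,0,0],[0,0,0],1]]'
python3 -c "
from h import *
plan(.3842+.31*.087,-.1369-.951*.087,.0135,18.1,0)
grab('side','s2');grab('top','t3')
crop('t3',270,150,120,120,4,'c_t3')
crop('s2',210,200,130,120,4,'c_s2')
cv2.imwrite('pics/c3.png',cv2.hconcat([cv2.imread('pics/c_t3.png'),cv2.imread('pics/c_s2.png')])[:,:800])"
```

```text
time_s: 7.75
eef_pos: [0.4134, -0.2276, 0.0146]
tcp_rot: [[-0.31, 0.951, -0.001], [0.951, 0.31, -0.004], [-0.004, -0.002, -1.0]]
contact_force: [-0.7, -0.3, -0.5]
opening: 0.996
t 7.75 pos [ 0.4134 -0.2276  0.0146] yaw y 18.03 open 0.996 F [-0.7 -0.3 -0.5] dist 0.0083
 turn [-0.12  0.21 -0.07]  shift [0.0082 0.0004 0.0011]
```

View pics/c3.png

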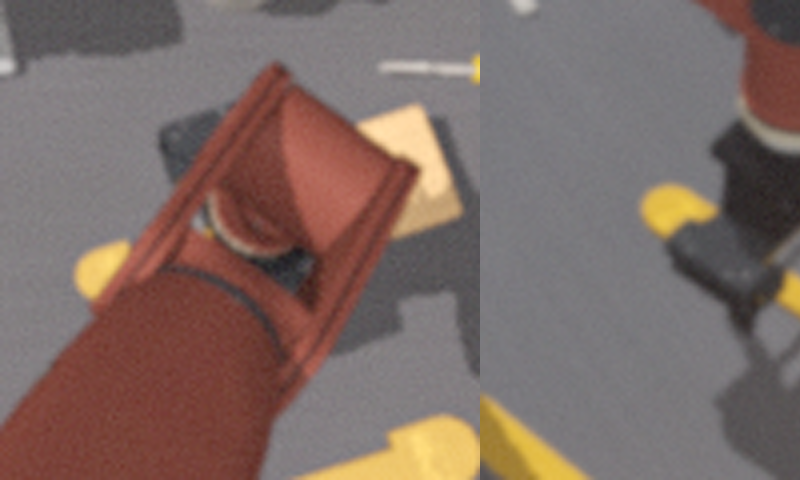

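```bash
python3 -c "
from h import *
p,d=load('t3'); hsv=cv2.cvtColor(p,cv2.COLOR_RGB2HSV)
br=(hsv[...,1]>130)&(hsv[...,0]>15)&(hsv[...,0]<35); br[:,:285]=0;br[:,310:]=0;br[:205]=0;br[235:]=0
v,u=np.nonzero(br); Q=np.array([atz('top',a,b,.008)[:2] for a,b in zip(u,v)])
D=np.array([-.311,.950]);N=np.array([-.95,-.311]);o=np.array([.3795,-.1226])
print('along max',((Q-o)@D).max(), 'lat range',((Q-o)@N).min(),((Q-o)@N).max(),len(u))
print(proj('top',[.3727,-.1017,.008]))
k=(Q-o)@D>0.0
l=(Q-o)@N; a=(Q-o)@D
for t in np.arange(0,.024,.003):
  m=(a>t)&(a<=t+.003); print(t,l[m].min() if m.any() else 0,l[m].max() if m.any() else 0)
"
```

```text
along max 0.017788888738179326 lat range -0.016835980793136425 0.01801827530697691 88
(np.float64(289.048745857742), np.float64(219.96432836244128))
0.0 -0.015721046419289956 0.006829212658104653
0.003 -0.008947178204450129 0.013561469435935943
0.006 -0.013469726187685086 0.01579087149139838
0.009000000000000001 -0.014607044774262416 0.011296339890656338
0.012 -0.004456984994014505 0.01801827530697691
0.015 -0.008973160363083911 0.013526899015052739
0.018000000000000002 0 0
0.021 0 0
```

```bash
python3 -m handwheel '[[[0,0,0],[0.0082,0,0.001],1],[[0,0,0],[0,0,0],0],[[0,0,0],[0,0,0],0],[[0,0,0],[0,0,0],0],[[0,0,0],[0,0,0],0],[[0,0,0],[0,0,0],0],[[0,0,0],[0,0,0],0],[[0,0,0],[0,0,0],0],[[0,0,0],[0,0,0],0],[[0,0,0],[0,0,0],0]]'
python3 -c "
from h import *
plan(.3842+.31*.087,-.1369-.951*.087,.0135,18.1,0)"
```

```text
time_s: 9.1
eef_pos: [0.4105, -0.2174, 0.0137]
tcp_rot: [[-0.312, 0.95, -0.001], [0.95, 0.312, -0.004], [-0.004, -0.002, -1.0]]
contact_force: [0.2, 0.6, -0.6]
opening: 0.27
t 9.1 pos [ 0.4105 -0.2174  0.0137] yaw y 18.17 open 0.27 F [ 0.2  0.6 -0.6] dist 0.0023
 turn [-0.11  0.2   0.07]  shift [-0.0023 -0.      0.0002]
```

The stem is gripped: the opening is 23.5 mm against 24 mm. I lift it and check for droop.

```bash
python3 -m handwheel '[[[0,0,0],[0,0,-0.005],0],[[0,0,0],[0,0,-0.01],0],[[0,0,0],[0,0,-0.015],0],[[0,0,0],[0,0,-0.015],0],[[0,0,0],[0,0,-0.015],0],[[0,0,0],[0,0,-0.015],0],[[0,0,0],[0,0,-0.015],0],[[0,0,0],[0,0,-0.01],0],[[0,0,0],[0,0,0],0],[[0,0,0],[0,0,0],0]]'
python3 -c "
from h import *
plan(.4158,.0585,.115,-79.6,10)
p,d=grab('side','s3')
crop('s3',200,150,130,120,5,'c_s3')
P=cloud('side',d);hsv=cv2.cvtColor(p,cv2.COLOR_RGB2HSV)
br=(hsv[...,1]>130)&(hsv[...,0]>15)&(hsv[...,0]<35)&(P[...,2]>.05)&(P[...,2]<.2)&(P[...,0]>.3)&(P[...,0]<.5)&(P[...,1]<-.05)&(P[...,1]>-.2)
q=P[br]; s=manip.sense(); o=s['eef_pos']; D=s['tcp_rot'][:,0]; a=(q-o)@D
for t in np.arange(0,.14,.01):
  m=(a>t)&(a<=t+.01); print(round(t,2),m.sum(),np.median(q[m][:,2]) if m.any() else 0, np.median((q[m]-o)@s['tcp_rot'][:,1]) if m.any() else 0)
"
```

```text
time_s: 10.35
eef_pos: [0.4101, -0.2168, 0.121]
tcp_rot: [[-0.312, 0.95, -0.001], [0.95, 0.312, -0.005], [-0.004, -0.002, -1.0]]
contact_force: [0.4, -0.4, -3.1]
opening: 0.269
t 10.35 pos [ 0.4101 -0.2168  0.121 ] yaw y 18.18 open 0.269 F [ 0.4 -0.4 -3.1] dist 0.2754
 turn [ 0.12  0.27 97.78]  shift [0.2598 0.0913 0.0048]
   0 [0.026  0.0091 0.0005]
   1 [0.0272 0.0046 0.0005]
   2 [ 0.0275 -0.0001  0.0005]
   3 [ 0.0271 -0.0048  0.0005]
   4 [ 0.0259 -0.0093  0.0005]
   5 [ 0.024  -0.0136  0.0005]
   6 [ 0.0213 -0.0174  0.0006]
   7 [ 0.018  -0.0208  0.0006]
   8 [ 0.0142 -0.0236  0.0006]
   9 [ 0.01   -0.0256  0.0006]
0.0 0 0 0
0.01 0 0 0
0.02 0 0 0
0.03 0 0 0
0.04 0 0 0
0.05 0 0 0
0.06 0 0 0
0.07 0 0 0
0.08 0 0 0
0.09 4 0.11155200155244072 -0.00311796798797157
0.1 21 0.11170325274908488 -0.002562108781279691
0.11 23 0.10966192327773905 0.00022680502587114782
0.12 1 0.10597975849703711 -0.0056176316787498095
0.13 0 0 0
0.14 0 0 0
```

View pics/c_s3.png

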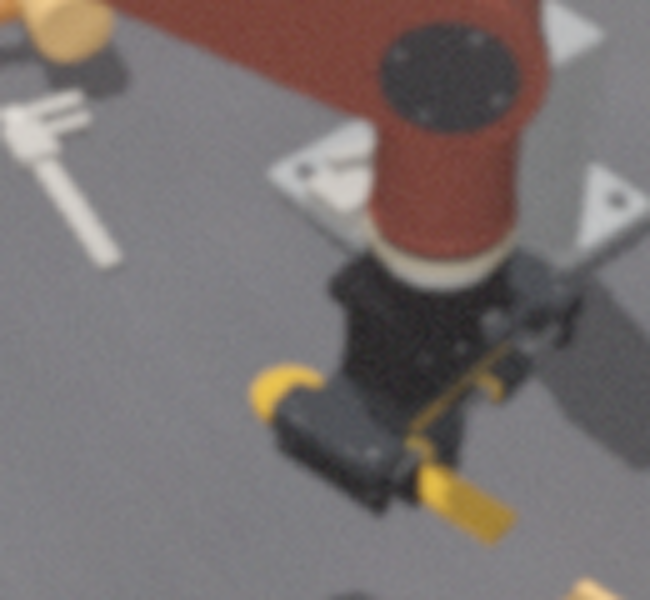

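Held level to within about 2–3° droop: the broad end's top is at z 0.110–0.112 against 0.115 if level. The weight reads 3.1 N. The tip is 0.121 m ahead of the TCP, so the grip is at x ≈ -99 mm. Now I turn it and carry it to the front of the press.

```bash
python3 -m handwheel '[[[0,0,8],[0.021,0.007,0],0],[[0,0,9],[0.024,0.004,0],0],[[0,0,9.5],[0.027,0.001,0],0],[[0,0,9.5],[0.027,-0.003,0],0],[[0,0,9.5],[0.026,-0.008,0],0],[[0,0,9.5],[0.024,-0.013,0],0],[[0,0,9.5],[0.021,-0.017,0],0],[[0,0,9.5],[0.018,-0.021,0],0],[[0,0,9.5],[0.014,-0.023,0],0],[[0,0,0],[0,0,0],0]]'
python3 -c "
from h import *
plan(.4158,.0585,.06,-79.6,0)"
```

```text
time_s: 11.65
eef_pos: [0.4059, 0.0284, 0.1128]
tcp_rot: [[0.928, 0.372, -0.017], [0.372, -0.928, 0.001], [-0.015, -0.007, -1.0]]
contact_force: [0.4, -0.4, -3.6]
opening: 0.271
t 11.65 pos [0.4059 0.0284 0.1128] yaw y -68.18 open 0.271 F [ 0.4 -0.4 -3.6] dist 0.0616
 turn [-0.3   0.91 11.42]  shift [ 0.0212 -0.0239  0.0527]
```

```bash
python3 -m handwheel '[[[0,0.5,5.7],[0.0106,-0.012,0],0],[[0,0.4,5.7],[0.008,-0.013,0],0],[[0,0,0],[0,0,0],0],[[0,0,0],[0,0,0.012],0],[[0,0,0],[0,0,0.012],0],[[0,0,0],[0,0,0.01],0],[[0,0,0],[0,0,0.006],0],[[0,0,0],[0,0,0],0],[[0,0,0],[0,0,0],0],[[0,0,0],[0,0,0],0]]'
python3 -c "
from h import *
plan(.4158,.0585,.058,-79.6,0)
grab('top','t4');p,d=grab('side','s4')
crop('t4',200,100,120,130,4,'a');crop('s4',200,110,120,130,4,'b')
cv2.imwrite('pics/c4.png',cv2.hconcat([cv2.imread('pics/a.png')[:, :400],cv2.imread('pics/b.png')[:,:400]]))"
```

```text
time_s: 12.9
eef_pos: [0.4126, 0.0554, 0.067]
tcp_rot: [[0.982, 0.188, -0.009], [0.188, -0.982, 0.003], [-0.008, -0.005, -1.0]]
contact_force: [0.8, -0.4, -4.5]
opening: 0.268
t 12.9 pos [0.4126 0.0554 0.067 ] yaw y -79.17 open 0.268 F [ 0.8 -0.4 -4.5] dist 0.01
 turn [-0.28  0.47  0.43]  shift [ 0.0038 -0.0024  0.009 ]
```

View pics/c4.png

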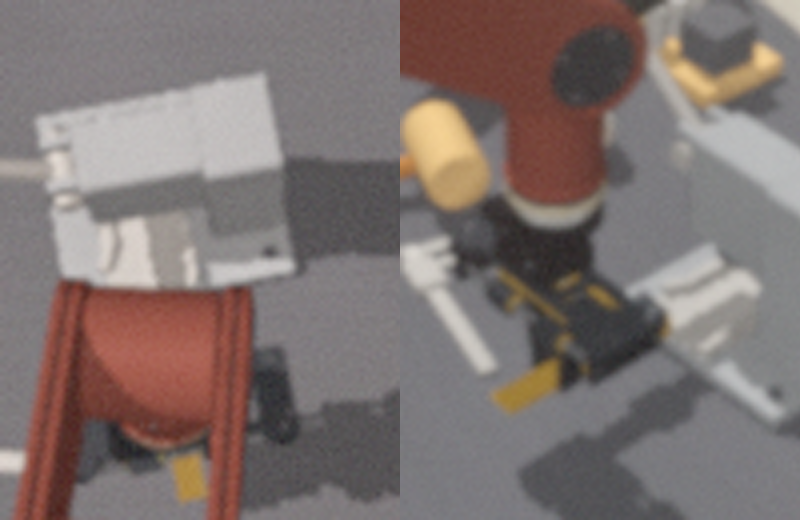

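The top crop shows the tail sticking out behind the gripper at about (247,219). The side crop shows the stem held level in front of the bed. I check the tail's line against the press axis.

```bash
python3 -c "
from h import *
s=manip.sense();o=s['eef_pos'];c,sn=np.cos(np.radians(10.4)),np.sin(np.radians(10.4))
for n,t in(('top','t4'),('side','s4')):
  p,d=load(t);P=cloud(n,d);hsv=cv2.cvtColor(p,cv2.COLOR_RGB2HSV)
  br=(hsv[...,1]>130)&(hsv[...,0]>15)&(hsv[...,0]<35)&(P[...,2]>.03)&(P[...,2]<.09)&(np.hypot(P[...,0]-.4126,P[...,1]-.0554)<.14)
  q=P[br]-[.6214,.0962,0]; x=c*q[:,0]+sn*q[:,1];y=-sn*q[:,0]+c*q[:,1]
  print(n,len(q))
  for t in np.arange(-.30,-.06,.01):
    m=(x>t)&(x<=t+.01)
    if m.sum()>3: print(round(t,2),m.sum(),'z',np.median(q[m][:,2]).round(4),'y',np.percentile(y[m],[3,50,97]).round(4))
q=o-[.6214,.0962,0];print('tcp in seat',c*q[0]+sn*q[1],-sn*q[0]+c*q[1])
"
```

```text
top 48
-0.27 14 z 0.0623 y [-0.0113 -0.0029  0.0044]
-0.26 15 z 0.0635 y [-0.0116 -0.0045  0.0033]
-0.25 16 z 0.062 y [-0.0118 -0.0032  0.0048]
side 82
-0.28 5 z 0.0618 y [-0.0113 -0.005   0.0019]
-0.27 12 z 0.0611 y [-0.0149 -0.007   0.003 ]
-0.26 11 z 0.0612 y [-0.0123 -0.0046  0.0017]
-0.25 17 z 0.0616 y [-0.0149 -0.0058  0.0017]
-0.24 14 z 0.0601 y [-0.0156 -0.0049  0.0043]
-0.23 14 z 0.0606 y [-0.0127 -0.003   0.0069]
-0.22 8 z 0.06 y [-0.0091  0.0015  0.0104]
tcp in seat -0.21262778841438842 -0.0024650815830748254
```

```bash
python3 -m handwheel '[[[0,0.4,0.4],[0,-0.003,0.006],0],[[0,0,0],[0,0,0.006],0],[[0,0,0],[0,0,0.003],0],[[0,0,0],[0,0,0],0],[[0,0,0],[0.008,0,0],0],[[0,0,0],[0.008,0,0],0],[[0,0,0],[0.008,0,0],0],[[0,0,0],[0.006,0,0],0],[[0,0,0],[0,0,0],0],[[0,0,0],[0,0,0],0]]'
cat >> h.py <<'E'
def seat():
    s=manip.sense();c,sn=np.cos(np.radians(10.4)),np.sin(np.radians(10.4));q=np.array(s["eef_pos"])-[.6214,.0962,0];R=np.array(s["tcp_rot"])
    print("t",round(s["time_s"],2),"tcp in seat x,y",(c*q[0]+sn*q[1]).round(4),(-sn*q[0]+c*q[1]).round(4),"z",q[2].round(4),"yaw err",(np.degrees(np.arctan2(R[1,1],R[0,1]))+79.6).round(2),"pitch(x up)",np.degrees(R[2,0]).round(2),"F seat",(c*s["contact_force"][0]+sn*s["contact_force"][1]).round(1),(-sn*s["contact_force"][0]+c*s["contact_force"][1]).round(1),s["contact_force"][2].round(1),"open",round(s["opening"],3))
E
python3 -c "
from h import *
seat()
grab('top','t5');p,d=grab('side','s5')
crop('s5',220,120,120,110,6,'b')"
```

```text
time_s: 14.25
eef_pos: [0.4447, 0.0646, 0.0515]
tcp_rot: [[0.984, 0.181, -0.0], [0.181, -0.983, 0.005], [0.001, -0.005, -1.0]]
contact_force: [-0.4, 1.0, -3.4]
opening: 0.267
t 14.25 tcp in seat x,y -0.1795 0.0008 z 0.0515 yaw err 0.02 pitch(x up) 0.04 F seat -0.2 1.0 -3.4 open 0.267
```

View pics/b.png

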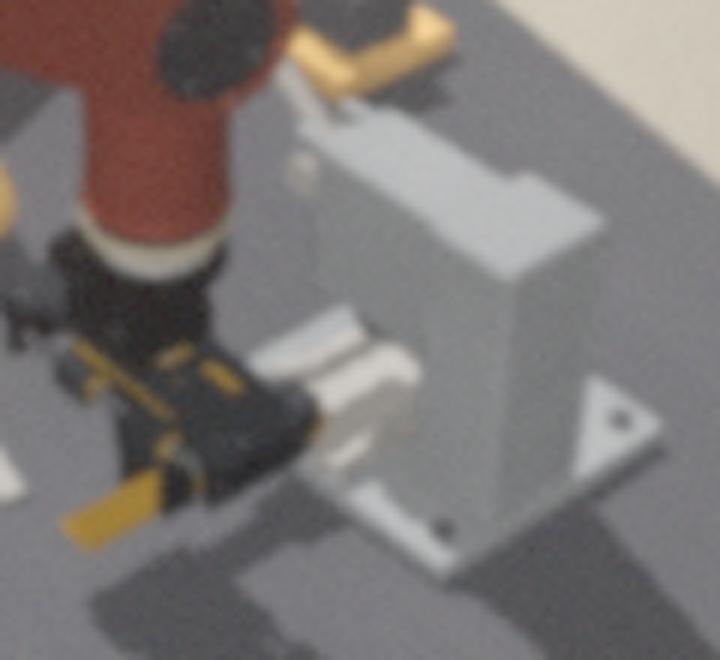

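The blank's front just peeps past the gripper over the bed's front edge, and nothing is touching. I feed on.

```bash
python3 -m handwheel '[[[0,0,0],[0.005,0,0],0],[[0,0,0],[0.007,0,0],0],[[0,0,0],[0.007,0,0],0],[[0,0,0],[0.007,0,0],0],[[0,0,0],[0.007,0,0],0],[[0,0,0],[0.007,0,0],0],[[0,0,0],[0.006,0,0],0],[[0,0,0],[0.006,0,0],0],[[0,0,0],[0,0,0],0],[[0,0,0],[0,0,0],0]]'
python3 -c "
from h import *
seat()
grab('side','s6');crop('s6',220,120,120,110,6,'b')"
```

```text
time_s: 15.6
eef_pos: [0.4995, 0.0746, 0.0514]
tcp_rot: [[0.984, 0.181, 0.0], [0.181, -0.984, 0.005], [0.001, -0.005, -1.0]]
contact_force: [0.0, -0.7, -3.3]
opening: 0.268
t 15.6 tcp in seat x,y -0.1238 0.0008 z 0.0514 yaw err 0.01 pitch(x up) 0.06 F seat -0.1 -0.7 -3.3 open 0.268
```

View pics/b.png

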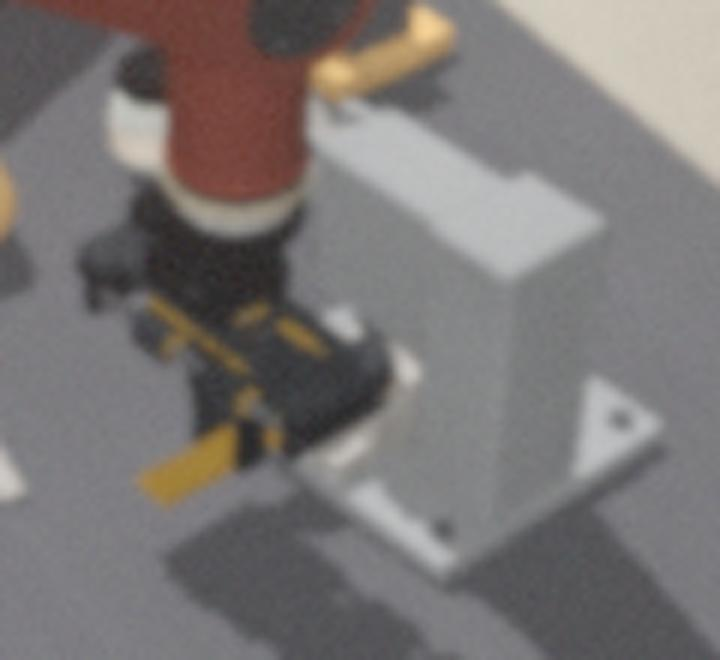

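```bash
python3 -m handwheel '[[[0,0,0],[0.004,0,0],0],[[0,0,0],[0.004,0,0],0],[[0,0,0],[0.004,0,0],0],[[0,0,0],[0.004,0,0],0],[[0,0,0],[0.003,0,0],0],[[0,0,0],[0,0,0],0],[[0,0,0],[0,0,0.002],0],[[0,0,0],[0,0,0.002],0],[[0,0,0],[0,0,0],0],[[0,0,0],[0,0,0],0]]'
python3 -c "
from h import *
seat()"
```

```text
time_s: 16.9
eef_pos: [0.5189, 0.0783, 0.0469]
tcp_rot: [[0.984, 0.181, -0.0], [0.181, -0.984, 0.005], [0.0, -0.005, -1.0]]
contact_force: [-0.7, -0.6, -4.1]
opening: 0.263
t 16.9 tcp in seat x,y -0.104 0.0008 z 0.0469 yaw err 0.0 pitch(x up) 0.03 F seat -0.8 -0.5 -4.1 open 0.263
```

```bash
python3 -m handwheel '[[[0,0,0],[0,0,0.001],0],[[0,0,0],[0,0,0.001],0],[[0,0,0],[0.0015,0,0],0],[[0,0,0],[0.0015,0,0],0],[[0,0,0],[0.0015,0,0],0],[[0,0,0],[0.0015,0,0],0],[[0,0,0],[0,0,0],0],[[0,0,0],[0,0,0],0],[[0,0,0],[0,0,0],0],[[0,0,0],[0,0,0],0]]'
python3 -c "
from h import *
seat()"
```

```text
time_s: 18.15
eef_pos: [0.5238, 0.0792, 0.0444]
tcp_rot: [[0.984, 0.181, -0.004], [0.181, -0.984, 0.004], [-0.003, -0.005, -1.0]]
contact_force: [-2.6, -0.6, -2.5]
opening: 0.266
t 18.15 tcp in seat x,y -0.0991 0.0009 z 0.0444 yaw err 0.01 pitch(x up) -0.17 F seat -2.6 -0.1 -2.5 open 0.266
```

```bash
python3 -m handwheel '[[[0,0,0],[0,0,0.0007],0],[[0,0,0],[0.0015,0,0],0],[[0,0,0],[0.0015,0,0],0],[[0,0,0],[0.0015,0,0],0],[[0,0,0],[0,0,0],0],[[0,0,0],[0,0,0],0],[[0,0,0],[0,0,0],0],[[0,0,0],[0,0,0],0],[[0,0,0],[0,0,0],0],[[0,0,0],[0,0,0],0]]'
python3 -c "
from h import *
seat()"
```

```text
time_s: 19.4
eef_pos: [0.5239, 0.0792, 0.0438]
tcp_rot: [[0.983, 0.182, -0.015], [0.182, -0.983, 0.002], [-0.014, -0.005, -1.0]]
contact_force: [-3.7, -1.4, -1.9]
opening: 0.267
t 19.4 tcp in seat x,y -0.099 0.0009 z 0.0438 yaw err 0.06 pitch(x up) -0.79 F seat -3.9 -0.7 -1.9 open 0.267
```

The blank has stopped against the back stop: 4.5 mm was commanded with no travel, at -3.9 N. I let go and lift straight up.

```bash
python3 -m handwheel '[[[0,0,0],[0,0,0],1],[[0,0,0],[0,0,0],1],[[0,0,0],[0,0,0],1],[[0,0,0],[0,0,0],1],[[0,0,0],[0,0,-0.015],1],[[0,0,0],[0,0,-0.02],1],[[0,0,0],[-0.02,0,-0.02],1],[[0,0,0],[-0.04,0,-0.02],1],[[0,0,0],[-0.05,0,-0.02],1],[[0,0,0],[-0.03,0,-0.02],1]]'
python3 -c "
from h import *
seat()
grab('side','s7');grab('top','t7')
crop('t7',190,100,110,110,4,'a');crop('s7',230,120,100,110,4,'b')
cv2.imwrite('pics/c7.png',cv2.hconcat([cv2.imread('pics/a.png')[:, :400],cv2.imread('pics/b.png')[:,:400]]))"
```

```text
time_s: 20.65
eef_pos: [0.3898, 0.0533, 0.1692]
tcp_rot: [[0.983, 0.182, -0.002], [0.182, -0.983, 0.003], [-0.001, -0.003, -1.0]]
contact_force: [0.6, -0.2, -0.6]
opening: 0.997
t 20.65 tcp in seat x,y -0.2355 -0.0004 z 0.1692 yaw err 0.09 pitch(x up) -0.09 F seat 0.6 -0.3 -0.6 open 0.997
```

View pics/c7.png

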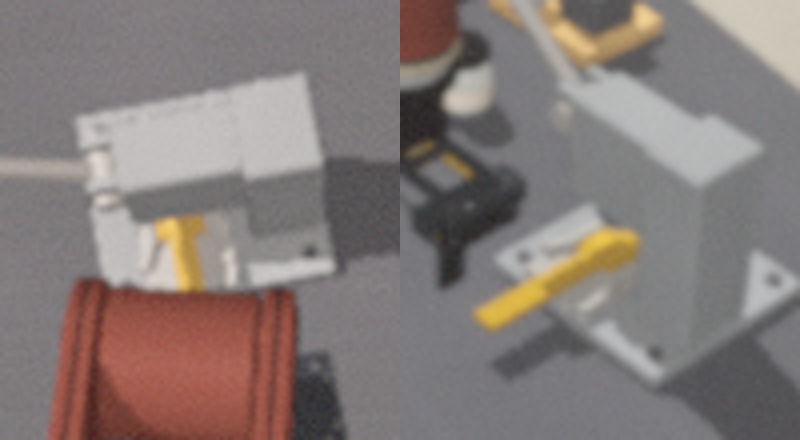

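The blank lies on the bed with its broad end under the head. I overlay the expected blank outline and its measured line.

```bash
python3 -c "
from h import *
B=[[[-28.5,1.5],[-22,22],[30,38]],[[-158.5,-28.5],[-12,12],[30,38]],[[-40,40],[-125,-60],[15,200]]]
wire('side','s7',.6214,.0962,10.4,B,240,150,80,75,7,'w7')
p,d=load('s7');P=cloud('side',d);hsv=cv2.cvtColor(p,cv2.COLOR_RGB2HSV)
br=(hsv[...,1]>130)&(hsv[...,0]>15)&(hsv[...,0]<35)&(np.hypot(P[...,0]-.56,P[...,1]-.085)<.13)
v,u=np.nonzero(br);q=np.array([atz('side',a,b,.038) for a,b in zip(u,v)])-[.6214,.0962,0];zz=P[br][:,2]
c,sn=np.cos(np.radians(10.4)),np.sin(np.radians(10.4))
x=c*q[:,0]+sn*q[:,1];y=-sn*q[:,0]+c*q[:,1];print(len(x),x.min(),x.max())
for t in np.arange(-.17,.03,.01):
    m=(x>t)&(x<=t+.01)
    if m.sum()>3: print(round(t,2),m.sum(),'z',np.median(zz[m]).round(4),'y',np.percentile(y[m],[2,50,98]).round(4))
"
```

```text
253 -0.16088111230478888 0.014448313285712926
-0.16 15 z 0.0363 y [-0.0137  0.      0.0095]
-0.15 15 z 0.037 y [-0.0145 -0.0051  0.0087]
-0.14 14 z 0.0352 y [-0.0135 -0.0016  0.0081]
-0.13 14 z 0.0364 y [-0.0142 -0.0034  0.0093]
-0.12 15 z 0.038 y [-0.0148 -0.0032  0.0087]
-0.11 14 z 0.0361 y [-0.0144 -0.0027  0.0081]
-0.1 12 z 0.0381 y [-0.0125 -0.0034  0.0073]
-0.09 12 z 0.037 y [-0.0131 -0.0033  0.0046]
-0.08 10 z 0.0371 y [-0.0126 -0.0051  0.0039]
-0.07 11 z 0.0365 y [-0.013  -0.0049  0.0055]
-0.06 9 z 0.0374 y [-0.0115 -0.0033  0.0049]
-0.05 11 z 0.036 y [-0.0121 -0.0023  0.006 ]
-0.04 16 z 0.0361 y [-0.0171 -0.0038  0.0113]
-0.03 21 z 0.0364 y [-0.0215 -0.0037  0.0171]
-0.02 22 z 0.036 y [-0.0225 -0.0032  0.0164]
-0.01 20 z 0.038 y [-0.0224 -0.0018  0.0156]
0.0 15 z 0.036 y [-0.0177 -0.0034  0.0111]
0.01 5 z 0.0367 y [-0.0101 -0.004   0.0045]
```

View pics/w7.png

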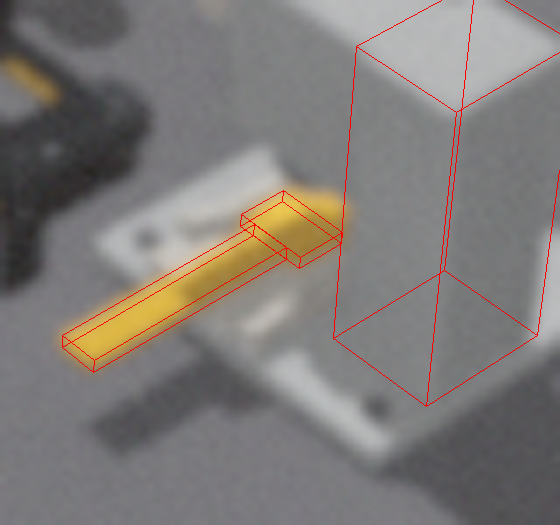

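The blank is flat (top z ≈ 0.037), straight, within about 3 mm across, and its tail is where the home pose puts it (-0.16). Next I measure the lever grip in both first pictures.

```bash
python3 -c "
from h import *
c,sn=np.cos(np.radians(10.4)),np.sin(np.radians(10.4))
for n,t in(('top','t0'),('side','s0'),('top','t7')):
  p,d=load(t);P=cloud(n,d)
  q=P-[.6214,.0962,0];x=c*q[...,0]+sn*q[...,1];y=-sn*q[...,0]+c*q[...,1];z=q[...,2]
  m=(p.max(-1)<75)&(abs(x)<.08)&(abs(y-.16)<.05)&(z>.2)&(z<.3)
  print(n,m.sum(),'x',np.percentile(x[m],[2,50,98]).round(4),'y',np.percentile(y[m],[2,50,98]).round(4),'z',np.percentile(z[m],[2,50,98]).round(4))
  for t in(-.04,-.02,0,.02,.04):
    k=m&(abs(x-t)<.01); print('  ',t,k.sum(),y[k].mean().round(4),z[k].mean().round(4))
"

```

```text
top 217 x [-0.0498 -0.0078  0.0424] y [0.1515 0.1603 0.1716] z [0.2474 0.2548 0.2591]
   -0.04 52 0.161 0.253
   -0.02 47 0.1614 0.2543
   0 38 0.1601 0.2553
   0.02 45 0.16 0.2549
   0.04 31 0.1604 0.2543
side 91 x [-0.0509 -0.0176  0.0335] y [0.149  0.1557 0.1682] z [0.2401 0.2509 0.2569]
   -0.04 28 0.1575 0.2494
   -0.02 21 0.1564 0.2504
   0 16 0.156 0.2523
   0.02 17 0.1549 0.2505
   0.04 5 0.1537 0.2506
top 214 x [-0.0499 -0.0079  0.042 ] y [0.1515 0.16   0.1709] z [0.2464 0.2546 0.259 ]
   -0.04 53 0.161 0.2537
   -0.02 48 0.1614 0.2541
   0 38 0.1602 0.2545
   0.02 43 0.16 0.2544
   0.04 30 0.1599 0.2544
```

The grip is consistent with the given geometry: centre at seat y 0.1605, z 0.2455, so the hinge is at y 0.0455, z 0.1655. I rise, shut the fingers and go above it.

```bash
python3 -m handwheel '[[[0,0,0],[0,0,-0.045],0],[[0,0,0],[0,0,-0.045],0],[[0,0,0],[0,0,-0.045],0],[[0,0,0],[0.033,-0.023,0],0],[[0,0,0],[0.033,-0.023,0],0],[[0,0,0],[0.033,-0.023,0],0],[[0,0,0],[0.033,-0.023,0],0],[[0,0,0],[0.033,-0.023,0],0],[[0,0,0],[0.033,-0.023,0],0],[[0,0,0],[0.025,-0.018,0],0]]'
python3 -c "
from h import *
seat()"
```

```text
time_s: 22.0
eef_pos: [0.5932, 0.2531, 0.3195]
tcp_rot: [[0.984, 0.178, 0.019], [0.178, -0.984, 0.003], [0.019, 0.0, -1.0]]
contact_force: [-0.9, 0.5, 0.0]
opening: 0.019
t 22.0 tcp in seat x,y 0.0005 0.1594 z 0.3195 yaw err -0.16 pitch(x up) 1.08 F seat -0.8 0.6 0.0 open 0.019
```

```bash
python3 -m handwheel '[[[0,-0.5,0],[0,0,0],0],[[0,-0.4,0],[0,0,0.01],0],[[0,0,0],[0,0,0.01],0],[[0,0,0],[0,0,0.01],0],[[0,0,0],[0,0,0.008],0],[[0,0,0],[0,0,0],0],[[0,0,0],[0,0,0],0],[[0,0,0],[0,0,0],0],[[0,0,0],[0,0,0],0],[[0,0,0],[0,0,0],0]]'
python3 -c "
from h import *
seat()
grab('side','s8');crop('s8',200,60,140,110,5,'b')"
```

```text
time_s: 23.25
eef_pos: [0.5934, 0.2527, 0.2786]
tcp_rot: [[0.984, 0.177, 0.002], [0.177, -0.984, 0.0], [0.002, 0.0, -1.0]]
contact_force: [0.2, 0.0, -0.2]
opening: 0.005
t 23.25 tcp in seat x,y 0.0008 0.159 z 0.2786 yaw err -0.18 pitch(x up) 0.11 F seat 0.2 -0.0 -0.2 open 0.005
```

View pics/b.png

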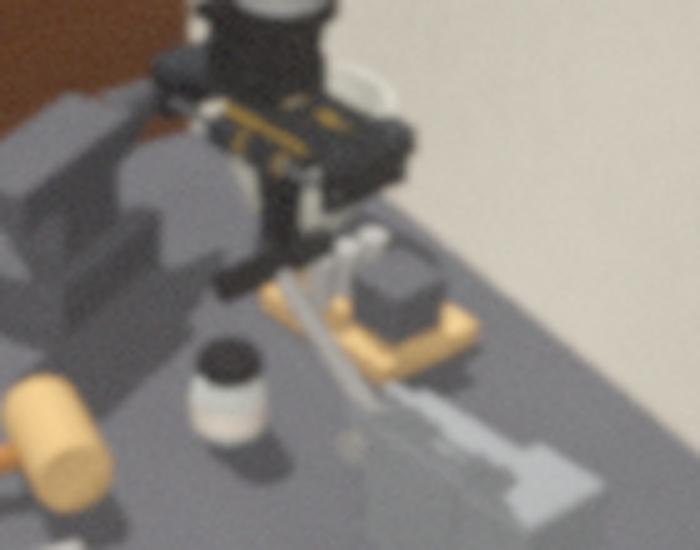

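The fingertips stand right over the middle of the bar (crop about (285,270)). I push down along the arc: y first outward, then back.

```bash
python3 -m handwheel '[[[0,0,0],[0,-0.003,0.008],0],[[0,0,0],[0,-0.005,0.01],0],[[0,0,0],[0,-0.006,0.01],0],[[0,0,0],[0,-0.005,0.01],0],[[0,0,0],[0,-0.004,0.01],0],[[0,0,0],[0,-0.002,0.01],0],[[0,0,0],[0,-0.001,0.01],0],[[0,0,0],[0,0,0.01],0],[[0,0,0],[0,0,0.01],0],[[0,0,0],[0,0,0.002],0]]'
python3 -c "
from h import *
seat()
grab('side','s9');crop('s9',200,60,140,110,5,'b')"
```

```text
time_s: 24.55
eef_pos: [0.5876, 0.2882, 0.1946]
tcp_rot: [[0.983, 0.182, 0.008], [0.182, -0.983, 0.011], [0.01, -0.01, -1.0]]
contact_force: [-3.2, -3.8, 6.9]
opening: 0.004
t 24.55 tcp in seat x,y 0.0014 0.195 z 0.1946 yaw err 0.08 pitch(x up) 0.57 F seat -3.9 -3.2 6.9 open 0.004
```

View pics/b.png

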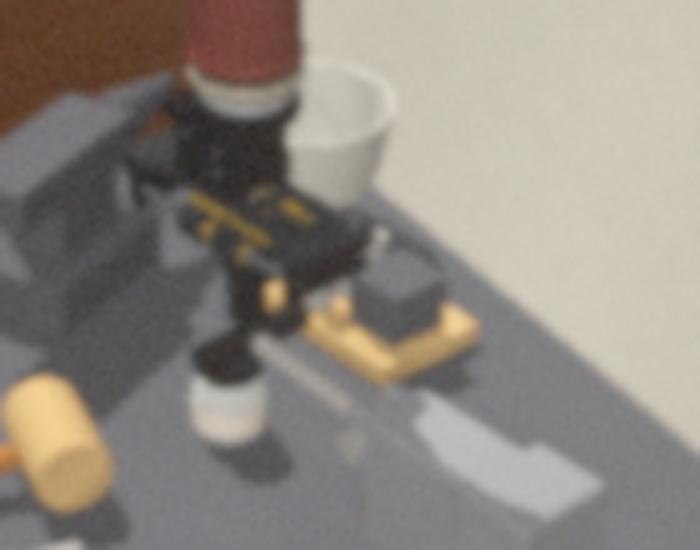

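The lever follows (about 0.6 rad). The tip is 10 mm too far out, so I correct that on the second half.

```bash
python3 -m handwheel '[[[0,-0.3,0],[0,0.007,0.007],0],[[0,0,0],[0,0.003,0.01],0],[[0,0,0],[0,0.002,0.01],0],[[0,0,0],[0,0.002,0.01],0],[[0,0,0],[0,0.003,0.01],0],[[0,0,0],[0,0.003,0.01],0],[[0,0,0],[0,0.003,0.01],0],[[0,0,0],[0,0.001,0.006],0],[[0,0,0],[0,0,0.006],0],[[0,0,0],[0,0,0.006],0]]'
python3 -c "
from h import *
seat()
grab('side','s10');crop('s10',200,60,140,130,5,'b')"
```

```text
time_s: 25.85
eef_pos: [0.5922, 0.2753, 0.1272]
tcp_rot: [[0.982, 0.188, 0.011], [0.188, -0.982, 0.021], [0.014, -0.019, -1.0]]
contact_force: [-20.6, -8.5, 43.9]
opening: 0.008
t 25.85 tcp in seat x,y 0.0036 0.1814 z 0.1272 yaw err 0.43 pitch(x up) 0.83 F seat -21.8 -4.6 43.9 open 0.008
```

View pics/b.png

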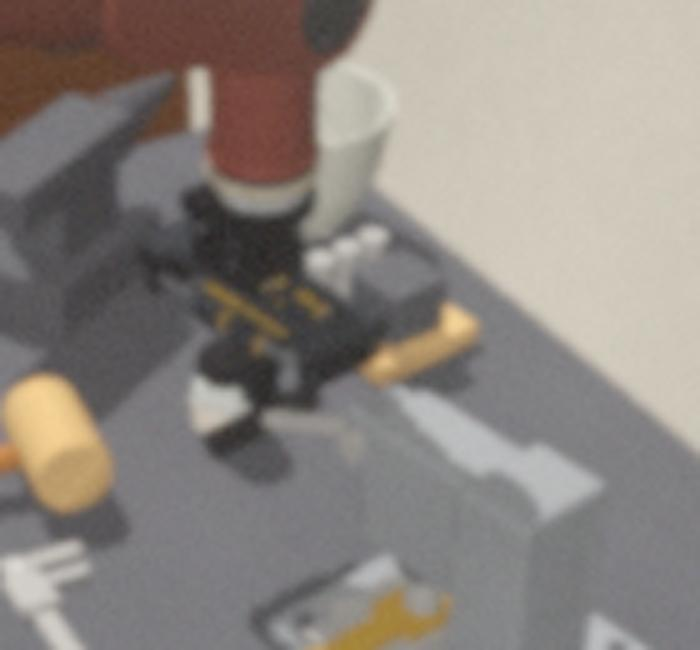

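The lever is at its stop: z 0.127 against 0.129 predicted, with 44 N against 14 N of spring force. I hold it with less push, then follow it up.

```bash
python3 -m handwheel '[[[0,0,0],[0,0,0.004],0],[[0,0,0],[0,0,0.004],0],[[0,0,0],[0,0,0.004],0],[[0,0,0],[0,0,0.004],0],[[0,0,0],[0,0,0.004],0],[[0,0,0],[0,0,0.004],0],[[0,0,0],[0,0,0.004],0],[[0,0,0],[0,0,0.004],0],[[0,0,0],[0,0,0.004],0],[[0,0,0],[0,0,0.004],0]]'
python3 -c "
from h import *
seat()
grab('side','s11');crop('s11',225,100,110,110,5,'b')"
```

```text
time_s: 27.15
eef_pos: [0.5919, 0.2754, 0.1279]
tcp_rot: [[0.981, 0.192, 0.016], [0.192, -0.981, 0.014], [0.018, -0.01, -1.0]]
contact_force: [-11.4, -6.2, 24.0]
opening: 0.005
t 27.15 tcp in seat x,y 0.0033 0.1816 z 0.1279 yaw err 0.69 pitch(x up) 1.05 F seat -12.3 -4.0 24.0 open 0.005
```

View pics/b.png

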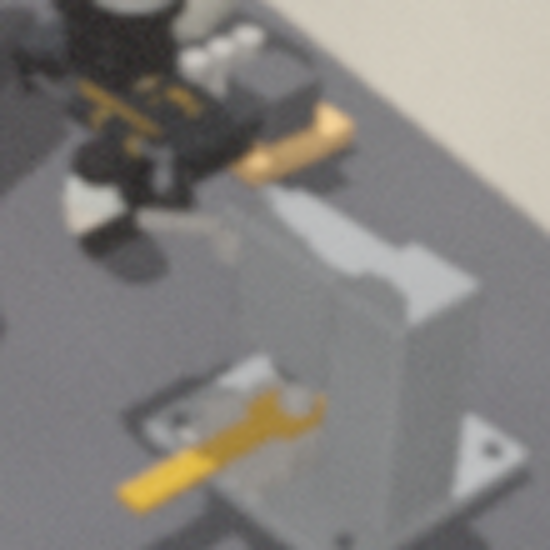

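The stamp is down on the broad end (crop about (300,400)) and the blank is unmoved. The height stayed at 0.127–0.128, whereas 0.98 rad would be 0.138. I release upward now.

```bash
python3 -m handwheel '[[[0,0,0],[0,0,-0.01],0],[[0,0,0],[0,-0.001,-0.016],0],[[0,0,0],[0,-0.001,-0.018],0],[[0,0,0],[0,0,-0.018],0],[[0,0,0],[0,0.002,-0.018],0],[[0,0,0],[0,0.004,-0.018],0],[[0,0,0],[0,0.006,-0.018],0],[[0,0,0],[0,0.006,-0.018],0],[[0,0,0],[0,0.003,-0.018],0],[[0,0,0],[0,0,-0.018],0]]'
python3 -c "
from h import *
seat()"
```

```text
time_s: 28.45
eef_pos: [0.5927, 0.2566, 0.3091]
tcp_rot: [[0.981, 0.194, 0.023], [0.193, -0.981, 0.019], [0.026, -0.014, -1.0]]
contact_force: [0.7, 0.1, -1.2]
opening: 0.001
t 28.45 tcp in seat x,y 0.0008 0.1629 z 0.3091 yaw err 0.78 pitch(x up) 1.47 F seat 0.7 -0.1 -1.2 open 0.001
```

Clear of the lever. I back off a little more and check everything.

```bash
python3 -m handwheel '[[[0,0,0],[0,0,-0.02],0],[[0,0,0],[0,-0.02,-0.02],0],[[0,0,0],[-0.01,-0.04,0],0],[[0,0,0],[-0.02,-0.04,0],0],[[0,0,0],[-0.02,-0.04,0],0],[[0,0,0],[-0.02,-0.03,0],0],[[0,0,0],[-0.02,0,0],0],[[0,0,0],[0,0,0],0],[[0,0,0],[0,0,0],0],[[0,0,0],[0,0,0],0]]'
python3 - <<'E'
from h import *
seat(); grab('side','s12');grab('top','t12')
B=[[[-28.5,1.5],[-22,22],[30,38]],[[-158.5,-28.5],[-12,12],[30,38]],[[-40,40],[-125,-60],[15,200]]]
wire('side','s12',.6214,.0962,10.4,B,240,150,80,75,7,'w12')
c,sn=np.cos(np.radians(10.4)),np.sin(np.radians(10.4))
for n,t in(('top','t12'),('side','s12')):
  p,d=load(t);P=cloud(n,d)
  q=P-[.6214,.0962,0];x=c*q[...,0]+sn*q[...,1];y=-sn*q[...,0]+c*q[...,1];z=q[...,2]
  m=(p.max(-1)<75)&(abs(x)<.08)&(abs(y-.16)<.05)&(z>.2)&(z<.3)
  print(n,m.sum(),'y',np.percentile(y[m],[2,50,98]).round(4),'z',np.percentile(z[m],[2,50,98]).round(4))
p,d=load('s12');P=cloud('side',d);hsv=cv2.cvtColor(p,cv2.COLOR_RGB2HSV)
br=(hsv[...,1]>130)&(hsv[...,0]>15)&(hsv[...,0]<35)&(np.hypot(P[...,0]-.56,P[...,1]-.085)<.13)
v,u=np.nonzero(br);q=np.array([atz('side',a,b,.038) for a,b in zip(u,v)])-[.6214,.0962,0];zz=P[br][:,2]
x=c*q[:,0]+sn*q[:,1];y=-sn*q[:,0]+c*q[:,1];print(len(x),x.min(),x.max())
for t in (-.15,-.12,-.02,-.01):
    m=(x>t)&(x<=t+.01); print(t,'z',np.median(zz[m]).round(4),'y',np.percentile(y[m],[2,50,98]).round(4))
E
```

```text
time_s: 29.7
eef_pos: [0.4663, 0.4119, 0.3539]
tcp_rot: [[0.981, 0.195, 0.019], [0.194, -0.981, 0.021], [0.023, -0.017, -1.0]]
contact_force: [1.0, 0.1, 0.6]
opening: 0.006
t 29.7 tcp in seat x,y -0.0956 0.3385 z 0.3539 yaw err 0.82 pitch(x up) 1.29 F seat 1.0 -0.0 0.6 open 0.006
top 207 y [0.1518 0.1602 0.1712] z [0.2477 0.255  0.2592]
side 86 y [0.1493 0.1548 0.167 ] z [0.241  0.251  0.2574]
250 -0.16019255668156587 0.014448313285712926
-0.15 z 0.0366 y [-0.0146 -0.0059  0.0067]
-0.12 z 0.0356 y [-0.0148 -0.0032  0.0087]
-0.02 z 0.0363 y [-0.0225 -0.0032  0.0164]
-0.01 z 0.0369 y [-0.0214 -0.0018  0.0156]
```

View pics/s12.png

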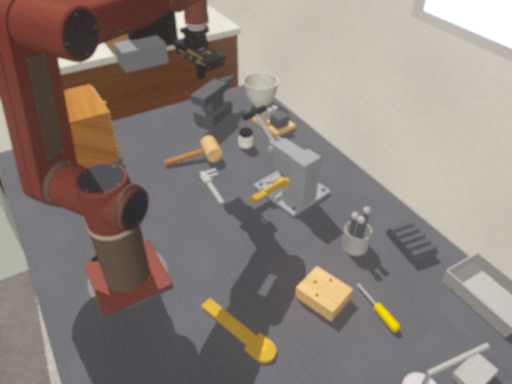

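View pics/t12.png

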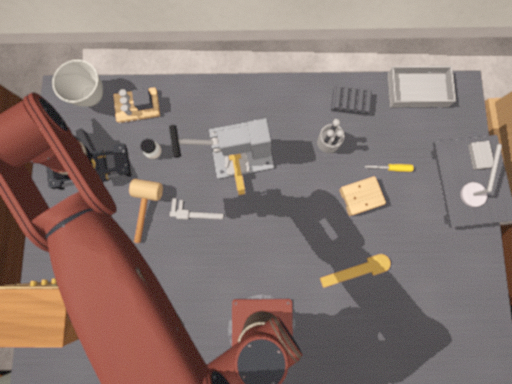

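View pics/w12.png

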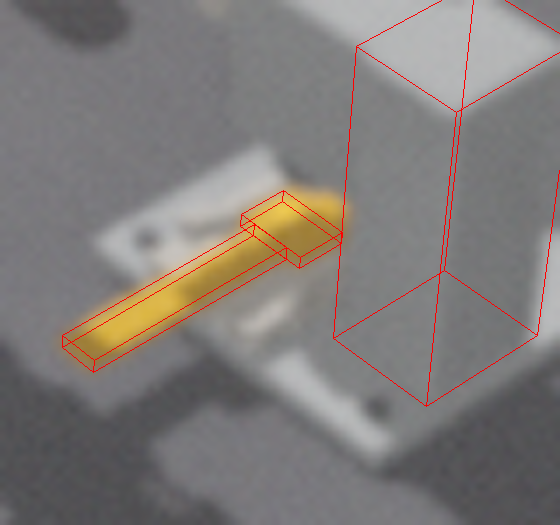

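The blank is in place, the lever is back at its rest height, and mallet, calipers, pot, file and jar sit at the same pixels as at the start. The robot is clear, so I hand in.

```bash
python3 -c "
from bench import manip
print(manip.close_job())"
```

```text
the job is handed in; nothing more can be done
None
```

I drew the smaller blank out of its rack, fed it broad end first into the press and pushed it against the back stop. I then let it go, held the lever at its stop for over a second and followed it back up. The job was handed in just under 30 s on the robot's clock, against the 61 s limit; it reports no verdict.

What the last checks showed:
- **Blank:** it lies flat, top at about z 0.037 (0.038 expected). It is in line with the press to the eye, and its tail is within 2 mm of the home position. It measured about 3 mm across from the seat axis, against a 9 mm limit. Its round end is hidden under the head. That it touches the back stop rests on the tail position and on the feed stopping dead at about 4 N.
- **Press stroke:** the fingers stayed at the height predicted for the stop, with 24–44 N on them against about 14 N of spring. The picture shows the stamp down on the broad end. The stamp force itself cannot be read directly.
- **Lever and bystanders:** the grip is back at its starting height. By eye, the mallet, calipers, pot, file and jar have not moved.
- **Robot:** clear of everything, with about 1 N of sensor reading.

None of the final checks failed. Two earlier measurements disagreed: the first press yaw estimates (9.1–9.5°) and the two-camera fit (10.4°). I used 10.4° because its outline matched both pictures. The fingertip also ran 10 mm too far out halfway through the lever stroke, and I corrected that on the way down.

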